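Clamp a shoe heel in the bench cam vice

TASK

Set the loose wooden heel upright on the bed of the cam vice, flat breast towards the fence and round back towards the follower, and let go of it. Then turn the crank clockwise (seen from above) by its thin wooden handle, held lightly and not forced, until the follower rests in the cam's flat dwell, so that the heel stays clamped square against the sprung fence once you let go: short of the dwell or past it, the vice springs open. Leave the other things on the bench where they are.

Things in the scene. Friction and masses are not known exactly. Their poses are not given: they have to be found in the camera images.
- vice: Grey cast cam vice, bolted down. Origin: on the vertical camshaft's axis, at bench level; z up, +y from camshaft to fence. Base plate 110 mm wide (x), y = -60 to 195 mm; its top, 14 mm above the bench, is the bed for the heel, open at both sides (x) from y = 87 to 156 mm. Turning the cam clockwise pushes the follower and the heel against the sprung fence.
- cam_axis (a point): On the camshaft's axis, 27 mm up, mid-height of the steel cam. Cam edge in the order met: low circle, 28 mm radius; rise of 1.2 rad to 44 mm (16 mm lift); flat dwell of 0.28 rad at full lift; steep drop. At the start the follower is on the low circle, 0.4 to 1.5 rad before the foot of the rise: mid-dwell is 1.7 to 2.85 rad of cranking away.
- crank: Crank, origin as vice, turns about z. Dark steel arm 62 to 70 mm above the bench (hub to 80 mm), 80 mm from axis to handle. It is clamped on the shaft at an angle that differs by up to 0.6 rad either way from case to case, so its bearing does not tell where the cam stands; the clamp slips above about 22 N at the handle.
- handle_mid (a point): Axis of the crank's upright wooden handle, 100 mm up: a thin sleeve, 20 mm across, 72 to 122 mm up, spinning freely; grip it with 20 to 40 N. Starts at +0.75 to -1.55 rad from the vice's +x (positive towards +y). Turned, it resists with 1 to 3 N until the heel is squeezed, then up to 15 N (6 to 10 N held still); in the dwell only 2 to 3 N of friction is left and it stays put.
- follower: Steel slide between two guides, its brass nose on the cam, its upright rubber face (40 mm wide, 14 to 50 mm above the bench) towards the heel. Axes as vice; origin under the nose's tip, on the bed; the rubber face is 57 mm along +y. Pulled back, as at the start, the face is at y = 85.5 mm of the vice, 70 mm from the fence; full lift is 16 mm.
- fence: Sprung steel fence plate, 56 mm wide, 16 to 54 mm above the bench. Origin: middle of its face (towards the follower), at bench level; axes as vice. At rest the face is at y = 156 mm of the vice; squeezed, it gives up to 8 mm towards +y against two springs (10 N/mm in all, 12 N to start; about 70 N in the dwell).
- heel: Loose light-wood heel block, D-shaped in plan, 0.09 to 0.18 kg: 44 mm wide (x), 62 mm long (y), 40 mm high (z). Origin: middle of its underside. Flat breast at y = +31 mm; straight sides from y = +31 to -9 mm; round back (radius 22 mm) to y = -31 mm.
- heel_breast (a point): Middle of the heel's flat breast face: 31 mm along +y from the heel's origin, 20 mm above its underside.
- jar: Bystander: glass jar with white lid, 64 mm across, 85 mm high; origin under its centre.
- tape: Bystander: black roll of tape lying flat, 76 mm across, 24 mm high; origin under its centre.
- last: Bystander: wooden shoe last, about 250 mm long, 82 mm wide, 90 mm high; origin at mid length on its underside, toe to +x.
Things that resemble listed ones, but are neither listed nor needed, are in the scene too. Several things look just like the heel: the one meant starts farthest to the robot's left.

How it is judged (in metres and radians):
On the way, in this order (a step that is already met when the one before it is completed fails the run):
1. the heel stands on the bed between follower and fence, breast to the fence, and has been let go, not yet squeezed (x of heel_breast in the frame of vice between -0.01 and 0.01 m and z of heel in the frame of vice between 0.01 and 0.018 m and angle between heel's own z axis and vertical below 0.1 rad and contact force between the fingers and heel below 0.2 N and y of heel_breast in the frame of vice above 0.142 m and contact force between fence and heel below 5 N), for 0.2 s.
2. the follower squeezes the heel against the fence (x of heel_breast in the frame of vice between -0.01 and 0.01 m and z of heel in the frame of vice between 0.01 and 0.018 m and angle between heel's own z axis and vertical below 0.1 rad and y of heel_breast in the frame of fence above -0.003 m and angle between the y axis of heel and the y axis of vice, either way round below 0.08 rad and contact force between fence and heel above 30 N), for 0.2 s.
At the end, for the whole second after the job is handed in: The heel stands upright on the vice's bed, centred on the fence within 10 mm, its breast against the fence (within 3 mm of its face) and square to it within 0.08 rad, pressed on it with more than 30 N; crank and heel are still and released (all of step 2 and contact force between the fingers and heel below 0.2 N and angular speed of crank below 0.05 rad/s and linear speed of heel below 0.01 m/s); the robot touches nothing.
It fails at once if the crank is gripped hard or forced: finger forces on it that add up to more than 110 N (contact force between the fingers and crank above 110 N).
It fails at once if the jar is shifted by more than 30 mm (distance of jar from where it was at the start of the episode above 0.03 m).
It fails at once if the tape is shifted by more than 30 mm (distance of tape from where it was at the start of the episode above 0.03 m).
It fails at once if the last is shifted by more than 30 mm (distance of last from where it was at the start of the episode above 0.03 m).
It also fails if it takes over 72 s, if anything falls off the work surface, if the arm or the gripper's body presses on something with over 40 N, if the wrist force passes 120 N, or if a joint passes its speed limit or range.

ROBOT

A 6-joint arm with a two-finger parallel gripper is mounted at the origin on the work surface. World frame = base frame: x ahead of the robot, y to its left, z up, the work surface at z = 0. Lengths are in mm, angles in rad, forces in N, time in s.
With the tool pointing down it reaches from about 350 to 975 mm from the base axis. Payload 7.1 kg.
Tool frame: the origin (TCP) lies at the very end of the fingers, on their centre line; the grasp point (between the pads) lies 19 mm behind it; z points along the fingers, y is the line along which they close (so a half turn about z gives the same grasp; the last joint's range is limited). The gripper opens to 88 mm and grips with 3 to 60 N. Pads are 20 mm wide; open, the fingers measure 115 mm over their backs; the gripper's body (75 mm by 178 mm) begins 61 mm behind the grasp point.
Start: joints at [1.322, 0.423, 1.63, -0, 1.089, -0.019], TCP at [142.333, 608.561, 222.675] pointing down, gripper open.
Joint ranges: [-3, 3], [-0.9, 2.11], [0.09, 2.58], [-1.31, 4.45], [0.11, 2.69], [-2.54, 2.54]. Speed limits (rad/s): [2.39, 2.39, 3.01, 3.14, 3.14, 3.14].

INTERFACE

Orientations are given as a rotation vector (axis times angle).
In Python, from workcell import sensors, imaging, close_job gives the robot as it stands. The module is installed in compiled form; this text tells all that it offers.
- The arm moves only by the tool servo_tool, never from a script. Its argument "steps" is a list of rows, each a list of 3 entries, a list of its own where there are three numbers: the shift along the world's x, y, z in m, then the turn, a rotation vector about the world's x, y, z in degrees, then the opening, from -1 (shut) to 1 (fully open). A call has exactly 8 rows; each row shifts and turns the commanded pose from where the row before left it; what a row does not reach is not made up. A row lasts 1/12 s, in which the tool goes at most 41.7 mm and 7.16 degrees, less where a joint would pass 70% of its speed; a pose out of reach is approached as far as the arm can. A call is refused whole if a number of a shift passes 0.0417 or a number of a turn 7.16, either way. A call with a gripper value outside its range is refused whole. The fingers move at their own pace and stop on an object; the grip force is fixed at half the most. Time passes only in rows, so rows that do not move let the fingers close, or fill a call up. It gives the time, the measured TCP pose, the force, the opening and the grip force at its end, in the units of the state.
- sensors.get_obs(): the state, without advancing time (a new reading comes with each control period).
- imaging.get_image(name): name is "side" or "top"; returns a dict with "color" (384x512x3 uint8, blue, green, red), "range_z" (384x512 float32, mm along the optical axis (not along the pixel's ray), 0 where there is no reading), "vertical_fov" (degrees; the focal length in pixels is half the picture's height over the tangent of half this angle, whatever the lens; pixels are square), "cx", "cy" (the principal point, pixels), "rvec" (rotation vector, rad) and "tvec" (3), from world to camera coordinates, as OpenCV has them. Camera axes: x right, y down, z forward; pixel columns grow to the right and rows downward; lengths in mm; the calibration is good to about 2 mm. A picture is of the moment at which its call begins.
- close_job(): hands the job in; it is judged then, once.
The state is a dict: "t": time; "qpos": joint angles; "qvel": joint speeds; "joint_torque": joint torques, N m; "ee_pos": TCP position; "orientation": TCP orientation; "ft_force": force on the tool from outside, world axes, zero at the start; "moment": the same for the moment, N m; "width": finger opening in mm; "grasp_force": force on a finger pad.
Only numpy, scipy, OpenCV 4.12 (cv2) and the standard library are available. Lean on these libraries where they do the work, as an engineer would, in place of code of your own. Each camera call takes 0.05 s, during which the arm holds its last target. There are 200 camera calls.

## Working session

There is one attempt and no reset: what is moved stays moved. The work goes in short steps, Python scripts to look and compute and a tool call to move; the robot and the scene stay as the last step left them, time stands still between calls to the robot, and variables do not carry over. Pictures are saved under pics/ and viewed, at most 10 in all, crops included, and the job is handed in when it is done.

Besides the shell and the picture viewer there is one more tool, called after "Emit:" by a JSON object that holds its "method" and its "body". servo_tool: Moves the arm, as the interface text tells. Its arguments: {"type":"object","properties":{"steps":{"type":"array"}},"required":["steps"]}

```bash
mkdir -p pics; cat > h.py <<'E'
import numpy as np, cv2
from workcell import sensors, imaging, close_job
def grab(n):
    d=imaging.get_image(n); h=d["color"].shape[0]
    d["f"]=h/2/np.tan(np.radians(d["vertical_fov"])/2)
    d["R"]=cv2.Rodrigues(np.array(d["rvec"],float))[0]; d["t"]=np.array(d["tvec"],float).ravel()
    return d
def cloud(d):
    z=d["range_z"]; v,u=np.indices(z.shape)
    p=np.stack([(u-d["cx"])/d["f"]*z,(v-d["cy"])/d["f"]*z,z],-1)
    return (p-d["t"])@d["R"]   # world
def ray(d,u,v,h):
    r=d["R"].T@np.array([(u-d["cx"])/d["f"],(v-d["cy"])/d["f"],1]); c=-d["R"].T@d["t"]
    return c+r*(h-c[2])/r[2]
def proj(d,p):
    q=d["R"]@np.array(p,float)+d["t"]; return q[:2]/q[2]*d["f"]+[d["cx"],d["cy"]]
E
python3 - <<'E'
from h import *
import pickle
for n in("top","side"):
    d=grab(n); pickle.dump(d,open(n+".pkl","wb")); cv2.imwrite(f"pics/{n}0.png",cv2.resize(d["color"],(768,576),interpolation=cv2.INTER_CUBIC))
    print(n,d["f"],d["cx"],d["cy"],-d["R"].T@d["t"],d["R"][2])
s=sensors.get_obs();print(s)
E
```

```text
top 385.23533203567894 261.7876162827417 189.99254038901395 [ 493.34340262  -16.6269808  1080.38875458] [ 9.23428453e-02 -9.65362358e-04 -9.95726803e-01]
side 362.4586256240866 255.39493378716782 191.44860126583637 [ 170.01238668 -725.97751503  834.0725061 ] [ 0.36884286  0.64328437 -0.67092486]
{'t': 0.1, 'qpos': array([ 1.32199027e+00,  4.23754410e-01,  1.63059712e+00, -1.27401720e-05,
        1.08860520e+00, -1.89707580e-02]), 'qvel': array([ 0.0007171 ,  0.00014984, -0.00259442, -0.0028192 , -0.00037491,
        0.00139155]), 'joint_torque': array([-1.85321028e-04, -5.45609200e+01, -2.74324250e+01,  6.46071509e-02,
        1.87843147e-02, -7.62971604e-05]), 'ee_pos': array([142.22377924, 608.09201074, 221.99214741]), 'orientation': array([-3.60201431e-01, -3.12070200e+00,  2.12576374e-03]), 'ft_force': array([0.0387902 , 0.46855383, 0.32750251]), 'moment': array([0.01442692, 0.05221081, 0.0028878 ]), 'grasp_force': 0.0, 'width': 87.7033085808681}
```

View pics/top0.png

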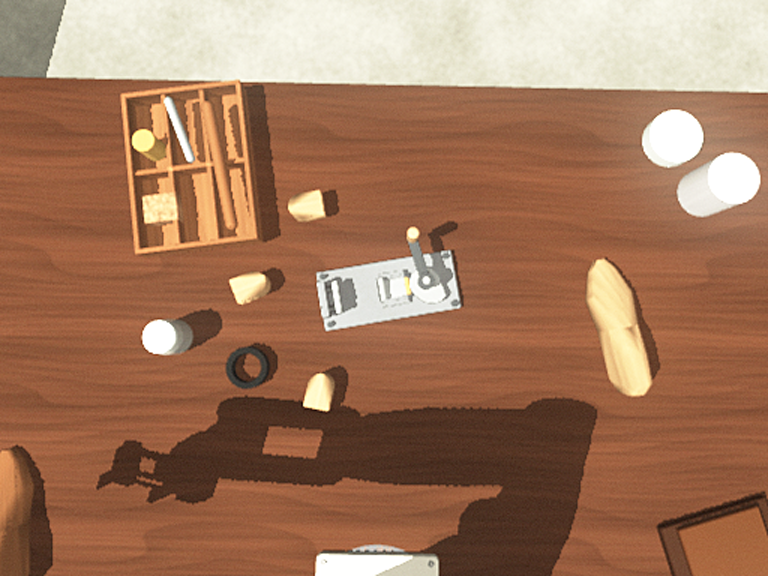

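View pics/side0.png

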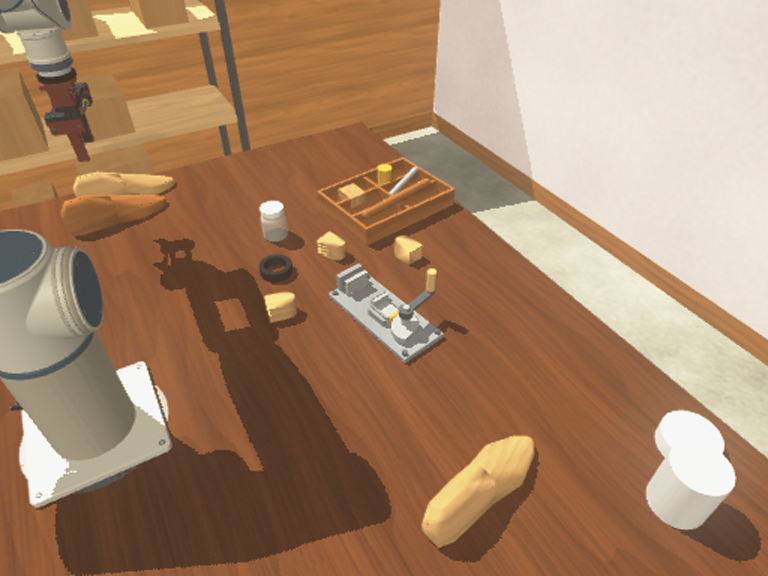

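The top view shows the vice with its camshaft near (428,281), its fence near (338,293) and the handle top near (413,233). Three things look like the heel: (307,205), (250,287) and (319,391). The one farthest to the robot's left (+y, image left) is (250,287). Jar (167,336), tape (248,367) and last (618,328) stay put.

```bash
python3 - <<'E'
from h import *
import pickle
d=pickle.load(open("top.pkl","rb")); P=cloud(d)
hsv=cv2.cvtColor(d["color"],cv2.COLOR_BGR2HSV)
def pxw(u,v): return P[int(v/1.5),int(u/1.5)].round(1)
print("bench",pxw(500,450),"vice plate",pxw(350,315))
for c in [(307,205),(250,287),(319,391)]: print(c,pxw(*c))
# vice plate
roi=np.zeros(P.shape[:2],bool); roi[160:228,205:312]=1
z=P[...,2]
m=roi&(z>8)&(z<20)&(hsv[...,1]<90)
r=cv2.minAreaRect(P[m][:,:2].astype(np.float32)); print("plate",m.sum(),r,cv2.boxPoints(r).round(1).tolist())
# heel
roi[:]=0; roi[175:208,145:188]=1
m=roi&(z>12)
cnt=P[m]; print("z pct",np.percentile(cnt[:,2],[5,25,50,75,95]))
mt=roi&(z>33)&(z<50)
r=cv2.minAreaRect(P[mt][:,:2].astype(np.float32)); print("heel",mt.sum(),r,cv2.boxPoints(r).round(1).tolist(),P[mt][:,:2].mean(0))
# handle
roi[:]=0; roi[140:180,255:300]=1
mh=roi&(z>112)&(z<135); print("handle",mh.sum(),P[mh].mean(0)); 
roi[:]=0; roi[160:215,255:312]=1
mh=roi&(z>74)&(z<90); print("hub",mh.sum(),P[mh].mean(0))
np.set_printoptions(linewidth=250)
print(z[178:206:2,148:186:2].round(0).astype(int))
c=d["color"][172:212,140:195]; c2=grab("side")["color"][150:182,200:290]
cv2.imwrite("pics/c1.png",np.vstack([cv2.resize(c,(550,400),interpolation=2)]))
E
```

```text
bench [ 295.  -218.7    3.3] vice plate [534.9  60.6  16.8]
(307, 205) [734.5 143.5  44.2]
(250, 287) [581.8 242.1  38.7]
(319, 391) [399.7 111.3  40. ]
plate 2345 ((584.9293212890625, -8.3232421875), (109.04952239990234, 254.975830078125), 10.932204246520996) [[507.20001220703125, 106.5], [555.5999755859375, -143.8000030517578], [662.5999755859375, -123.19999694824219], [614.2999877929688, 127.19999694824219]]
z pct [22.13249996 38.72770652 40.24101692 41.93385306 43.8908574 ]
heel 354 ((586.5833740234375, 243.1474609375), (44.53371810913086, 61.38300704956055), 23.894033432006836) [[553.7999877929688, 262.20001220703125], [578.7000122070312, 206.10000610351562], [619.4000244140625, 224.10000610351562], [594.5, 280.20001220703125]] [585.3428448  244.76058919]
handle 51 [672.61223912 -47.9213635  122.08189107]
hub 79 [603.33326208 -72.74294378  77.50572618]
[[   4    3    1    0    2    0    4    1    2    2    4   -4    0    1    0    1    3    3    0]
 [  -1    4    6    1   -2    2    5   -1    4    5   40   42    0   -2    4    0    1    2    3]
 [   0    1   -1   -1    2   -1   
[... 442 characters left out ...]
 1    0   -1]
 [   2    3    1    3   37   41   42   43   42   40   41   40   41   39   35   14    3   -1   -2]
 [   1    2   -1   -1   41   43   38   42   43   41   41   43   42   41   20    1    2   -1    3]
 [   3    1    1    2   42   41   40   43   40   38   39   43   22   14    0    4    1    1    2]
 [  -2   -2    1    2   -2   43   39   41   40   35   19    8    0   -2    2   -1    2    1   -1]
 [  -5    0   -2    2    2   40   39   30   16   -2   -1    2    1    2    0    3    3    1    2]
 [  -2    5   -2    1    2    3    3 1080    1   -4    0    1   -1    2    3    0    1    2    1]
 [   0    2    0    3   -1    2    0   -2    2   -3    1    6    0   -1    7    2    0   -3    1]]
```

View pics/c1.png

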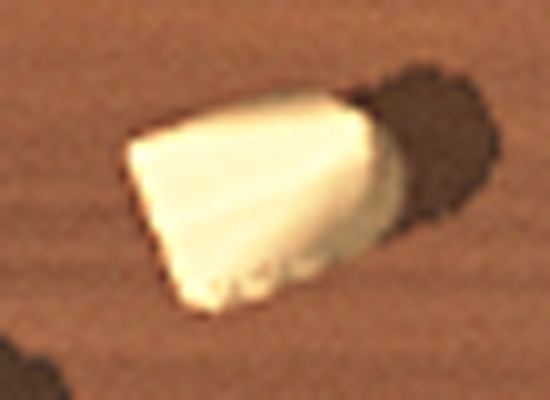

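The crop confirms the heel chosen, the left one at (250,287). It stands upright, breast edge on the left of the crop (130–190, 150–305), round back on the right. I estimate heel centre (586.6, 243.1) at heading 114°, vice origin (597.7, -74.6) at heading 100.9°, and the handle at +0.15 rad. I'll grip 8 mm towards the breast, closing across the straight sides.

Emit:
{"method": "servo_tool", "body": {"steps": [[[0.0276, -0.0224, -0.004], [0, 0, -3.3], 1], [[0.0276, -0.0224, -0.004], [0, 0, -3.3], 1], [[0.0276, -0.0224, -0.004], [0, 0, -3.3], 1], [[0.0276, -0.0224, -0.004], [0, 0, -3.3], 1], [[0.0276, -0.0224, -0.004], [0, 0, -3.3], 1], [[0.0276, -0.0224, -0.004], [0, 0, -3.3], 1], [[0.0276, -0.0224, -0.004], [0, 0, -3.3], 1], [[0.0276, -0.0224, -0.004], [0, 0, -3.3], 1]]}}

```text
t: 0.82
ee_pos: [364.1, 428.0, 190.4]
orientation: [-1.067, -2.955, 0.0]
ft_force: [0.2, 0.9, -0.5]
width: 87.7
grasp_force: 0.0
```

Emit:
{"method": "servo_tool", "body": {"steps": [[[0.0276, -0.0224, -0.006], [0, 0, -3.3], 1], [[0.0276, -0.0224, -0.006], [0, 0, -3.3], 1], [[0.0276, -0.0224, -0.006], [0, 0, -3.3], 1], [[0.0276, -0.0224, -0.006], [0, 0, -3.3], 1], [[0.0276, -0.0224, -0.006], [0, 0, -3.3], 1], [[0.0276, -0.0224, -0.006], [0, 0, -3.3], 1], [[0.0276, -0.0224, -0.006], [0, 0, -3.3], 1], [[0.0276, -0.0224, -0.006], [0, 0, -3.3], 1]]}}

```text
t: 1.48
ee_pos: [585.0, 248.7, 142.1]
orientation: [-1.714, -2.632, 0.001]
ft_force: [-0.2, -0.3, 0.4]
width: 88.0
grasp_force: 0.0
```

Emit:
{"method": "servo_tool", "body": {"steps": [[[-0.0017, 0.0017, -0.022], [0, 0, 0], 1], [[0, 0, -0.022], [0, 0, 0], 1], [[0, 0, -0.022], [0, 0, 0], 1], [[0, 0, -0.022], [0, 0, 0], 1], [[0, 0, -0.02], [0, 0, 0], 1], [[0, 0, -0.016], [0, 0, 0], 1], [[0, 0, -0.01], [0, 0, 0], 1], [[0, 0, 0], [0, 0, 0], 1]]}}

```text
t: 2.15
ee_pos: [580.6, 251.2, 6.2]
orientation: [-1.709, -2.633, 0.005]
ft_force: [-0.9, -0.7, 0.2]
width: 87.4
grasp_force: 0.0
```

Emit:
{"method": "servo_tool", "body": {"steps": [[[0, 0, 0], [0, 0, 0], -1], [[0, 0, 0], [0, 0, 0], -1], [[0, 0, 0], [0, 0, 0], -1], [[0, 0, 0], [0, 0, 0], -1], [[0, 0, 0], [0, 0, 0], -1], [[0, 0, 0], [0, 0, 0], -1], [[0, 0, 0], [0, 0, 0], -1], [[0, 0, 0], [0, 0, 0], -1]]}}

```text
t: 2.82
ee_pos: [582.1, 251.8, 9.0]
orientation: [-1.71, -2.635, 0.0]
ft_force: [-3.0, -0.4, 3.5]
width: 44.0
grasp_force: 29.9
```

Emit:
{"method": "servo_tool", "body": {"steps": [[[0, 0, 0.015], [0, 0, 0], -1], [[0, 0, 0.025], [0, 0, 0], -1], [[0, 0, 0.035], [0, 0, 0], -1], [[0, 0, 0.025], [0, 0, -1.6], -1], [[-0.001, -0.02, 0.01], [0, 0, -2.6], -1], [[-0.001, -0.026, 0], [0, 0, -3], -1], [[-0.001, -0.026, 0], [0, 0, -3], -1], [[-0.001, -0.026, 0], [0, 0, -2.8], -1]]}}

```text
t: 3.48
ee_pos: [578.3, 153.1, 120.1]
orientation: [1.999, 2.422, 0.002]
ft_force: [0.2, -0.4, -1.2]
width: 43.9
grasp_force: 29.9
```

Emit:
{"method": "servo_tool", "body": {"steps": [[[-0.001, -0.026, 0], [0, 0, 0], -1], [[-0.001, -0.026, 0], [0, 0, 0], -1], [[-0.001, -0.022, 0], [0, 0, 0], -1], [[-0.001, -0.016, 0], [0, 0, 0], -1], [[-0.001, -0.01, 0], [0, 0, 0], -1], [[0, 0, 0], [0, 0, 0], -1], [[0, 0, 0], [0, 0, 0], -1], [[0, 0, 0], [0, 0, 0], -1]]}}

```text
t: 4.15
ee_pos: [573.4, 54.6, 119.0]
orientation: [1.997, 2.425, 0.001]
ft_force: [-0.3, -0.8, -1.7]
width: 43.7
grasp_force: 29.9
```

```bash
python3 - <<'E'
from h import *
s=sensors.get_obs();print(s["ee_pos"],s["orientation"])
d=grab("side"); c=d["color"]
u,v=proj(d,(575,0,40)); u,v=int(u),int(v); print(u,v)
cv2.imwrite("pics/s1.png",cv2.resize(c[v-70:v+50,u-70:u+90],(800,600),interpolation=2))
E
```

```text
[573.44987951  54.61448191 118.97018508] [1.99706380e+00 2.42489762e+00 7.89827149e-04]
252 201
```

View pics/s1.png

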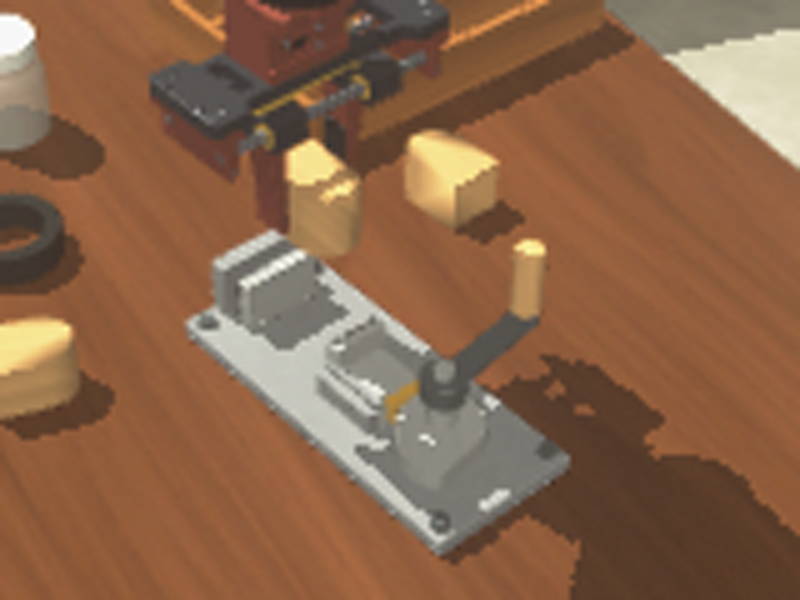

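The heel hangs from the gripper at (320,200), above and beyond the open bed. The fence is at (270,280), the follower at (370,355), and the handle stands free at (528,275).

Emit:
{"method": "servo_tool", "body": {"steps": [[[-0.0004, -0.001, -0.015], [0, 0, 0], -1], [[0, 0, -0.02], [0, 0, 0], -1], [[0, 0, -0.02], [0, 0, 0], -1], [[0, 0, -0.015], [0, 0, 0], -1], [[0, 0, -0.01], [0, 0, 0], -1], [[0, 0, -0.006], [0, 0, 0], -1], [[0, 0, -0.004], [0, 0, 0], -1], [[0, 0, -0.002], [0, 0, 0], -1]]}}

```text
t: 4.87
ee_pos: [573.1, 53.2, 26.5]
orientation: [1.997, 2.425, 0.0]
ft_force: [-0.1, -0.3, -1.6]
width: 43.8
grasp_force: 29.9
```

Emit:
{"method": "servo_tool", "body": {"steps": [[[0, 0, -0.001], [0, 0, 0], -1], [[0, 0, -0.001], [0, 0, 0], -1], [[0, 0, 0], [0, 0, 0], -1], [[0, 0, 0], [0, 0, 0], -1], [[0, 0, 0], [0, 0, 0], -1], [[0, 0, 0], [0, 0, 0], -1], [[0, 0, 0], [0, 0, 0], -1], [[0, 0, 0], [0, 0, 0], -1]]}}

```text
t: 5.53
ee_pos: [572.9, 52.8, 24.8]
orientation: [1.998, 2.425, 0.0]
ft_force: [-0.1, -0.9, -1.2]
width: 44.2
grasp_force: 29.9
```

```bash
python3 - <<'E'
from h import *
s=sensors.get_obs();print(s["ee_pos"],s["ft_force"],s["moment"])
d=grab("side"); c=d["color"]
u,v=proj(d,(575,0,40)); u,v=int(u),int(v)
cv2.imwrite("pics/s2.png",cv2.resize(c[v-50:v+40,u-60:u+60],(800,600),interpolation=2))
E
```

```text
[572.87878915  52.82368767  24.80599866] [-0.13374257 -0.85134562 -1.2048326 ] [-0.05575231  0.03948668 -0.04534434]
```

View pics/s2.png

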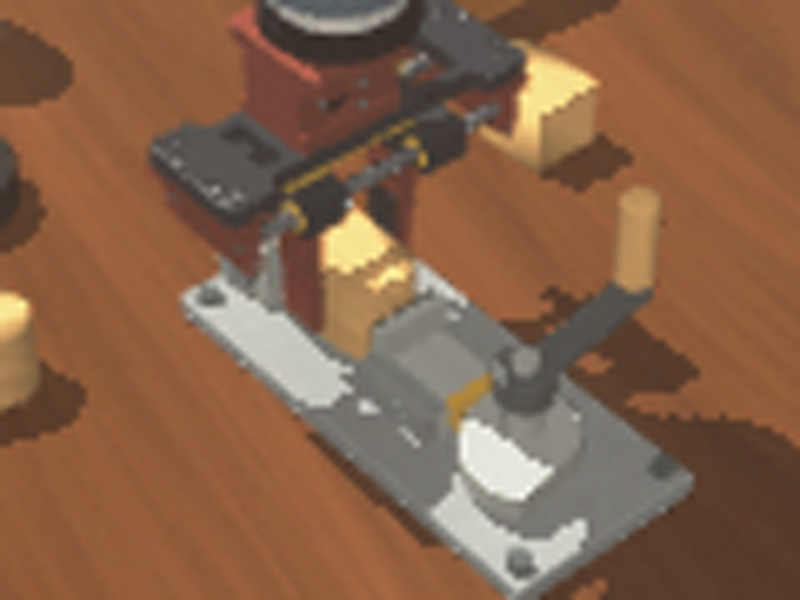

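The heel sits between fence and follower at (370,280), just above the bed. I'll lower the last bit and release.

Emit:
{"method": "servo_tool", "body": {"steps": [[[0, 0, -0.001], [0, 0, 0], -1], [[0, 0, -0.0005], [0, 0, 0], -1], [[0, 0, 0], [0, 0, 0], -1], [[0, 0, 0], [0, 0, 0], -1], [[0, 0, 0], [0, 0, 0], 0.6], [[0, 0, 0], [0, 0, 0], 0.6], [[0, 0, 0], [0, 0, 0], 0.6], [[0, 0, 0], [0, 0, 0], 0.6]]}}

```text
t: 6.25
ee_pos: [573.0, 52.9, 23.3]
orientation: [1.997, 2.425, 0.0]
ft_force: [-0.8, -0.5, 0.1]
width: 66.9
grasp_force: 0.0
```

Emit:
{"method": "servo_tool", "body": {"steps": [[[0, 0, 0], [0, 0, 0], 0.6], [[0, 0, 0.005], [0, 0, 0], 0.6], [[0, 0, 0.015], [0, 0, 0], 0.6], [[0, 0, 0.025], [0, 0, 0], 0.6], [[0, 0, 0.035], [0, 0, 0], 0.6], [[0, 0, 0.035], [0, 0, 0], 0.6], [[0, 0, 0.035], [0, 0, 0], 0.6], [[0, 0, 0.015], [0, 0, 0], 0.6]]}}

```text
t: 6.92
ee_pos: [574.8, 53.0, 193.3]
orientation: [1.995, 2.421, 0.007]
ft_force: [1.5, -0.2, -0.0]
width: 70.7
grasp_force: 0.0
```

Emit:
{"method": "servo_tool", "body": {"steps": [[[0.0375, -0.003, 0], [0, 0, 0], 0], [[0.0375, -0.003, 0], [0, 0, 0], 0], [[0.0375, -0.003, 0], [0, 0, 0], 0], [[0.0375, -0.003, 0], [0, 0, 0], 0], [[0, 0, 0], [0, 0, 0], 0], [[0, 0, 0], [0, 0, 0], 0], [[0, 0, 0], [0, 0, 0], 0], [[0, 0, 0], [0, 0, 0], 0]]}}

```text
t: 7.58
ee_pos: [721.4, 41.0, 188.1]
orientation: [-1.997, -2.424, 0.001]
ft_force: [-0.9, 0.8, -0.4]
width: 44.1
grasp_force: 0.0
```

```bash
python3 - <<'E'
from h import *
import pickle
s=sensors.get_obs();print(s["t"],s["ee_pos"],s["ft_force"],s["width"])
d=grab("top"); pickle.dump(d,open("top1.pkl","wb"));P=cloud(d);z=P[...,2]
hsv=cv2.cvtColor(d["color"],cv2.COLOR_BGR2HSV)
c,sn=np.cos(np.radians(10.93)),np.sin(np.radians(10.93)); o=np.array([597.7,-74.6])
V=np.stack([(P[...,0]-o[0])*c+(P[...,1]-o[1])*sn,-(P[...,0]-o[0])*sn+(P[...,1]-o[1])*c],-1)
wood=(hsv[...,1]>60)&(hsv[...,2]>100)
m=wood&(z>46)&(z<64)&(abs(V[...,0])<45)&(V[...,1]>70)&(V[...,1]<175)
r=cv2.minAreaRect(V[m].astype(np.float32)); print("heel in vice",m.sum(),r)
m=(z>100)&(z<150)&(np.hypot(V[...,0],V[...,1])<110)&(np.hypot(V[...,0],V[...,1])>60)
print("handle",m.sum(),V[m].mean(0) if m.any() else 0)
u,v=map(int,proj(d,(590,0,40)));cv2.imwrite("pics/t2.png",cv2.resize(d["color"][v-45:v+45,u-60:u+60],(800,600),interpolation=2))
E
```

```text
7.5833 [721.44399007  40.97031955 188.10138224] [-0.88108196  0.78873031 -0.39763205] 44.126579141859665
heel in vice 0 ((0.0, 0.0), (0.0, 0.0), 0.0)
handle 58 [77.8568188  12.14554229]
```

View pics/t2.png

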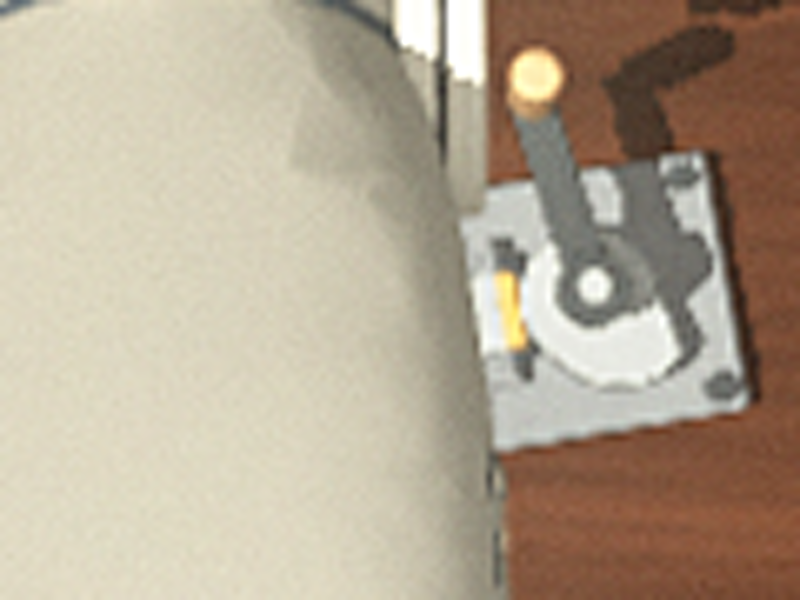

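The arm hides the bed. The cam is visible around its hub at (597,287), with the lobe towards (690,365) and the handle at (537,75). I'll read the cam's edge from the depth and head above the handle.

Emit:
{"method": "servo_tool", "body": {"steps": [[[-0.012, -0.022, -0.004], [0, 0, 0], 0], [[-0.012, -0.022, -0.004], [0, 0, 0], 0], [[-0.012, -0.022, -0.004], [0, 0, 0], 0], [[-0.012, -0.022, -0.004], [0, 0, 0], 0], [[-0.001, -0.001, 0], [0, 0, 0], 0], [[0, 0, 0], [0, 0, 0], 0], [[0, 0, 0], [0, 0, 0], 0], [[0, 0, 0], [0, 0, 0], 0]]}}

```text
t: 8.3
ee_pos: [674.3, -47.2, 172.8]
orientation: [1.996, 2.425, 0.001]
ft_force: [0.5, -1.0, 0.1]
width: 44.0
grasp_force: 0.0
```

```bash
cat >> h.py <<'E'
c_,s_=np.cos(np.radians(10.93)),np.sin(np.radians(10.93)); O=np.array([597.7,-74.6])
def vice(P): 
    x,y=P[...,0]-O[0],P[...,1]-O[1]; return np.stack([x*c_+y*s_,-x*s_+y*c_],-1)
E
python3 - <<'E'
from h import *
import pickle
s=sensors.get_obs();print(s["t"],s["ee_pos"],s["ft_force"])
acc=[]
for n in("top.pkl","top1.pkl"):
    d=pickle.load(open(n,"rb"));P=cloud(d);V=vice(P);r=np.hypot(V[...,0],V[...,1]);z=P[...,2]
    m=(z>24)&(z<46)&(r<60)
    if n=="top.pkl": print("cam z",np.median(z[m&(r>18)&(r<28)]))
    a=np.arctan2(V[...,1],V[...,0])
    acc.append(np.stack([((np.pi/2-a[m])%(2*np.pi)),r[m]],1))
acc=np.vstack(acc)
# angle measured clockwise (seen from above) from nose direction (+y): parts ahead come by cw turn at angle 2pi - that
b=(2*np.pi-acc[:,0])
for k in np.arange(0,6.28,.2):
    q=acc[(b>=k)&(b<k+.2),1]; print(round(k+.1,2),len(q),np.percentile(q,95).round(1) if len(q) else 0,end=" | ")
d=grab("side");P=cloud(d);V=vice(P);z=P[...,2];hsv=cv2.cvtColor(d["color"],cv2.COLOR_BGR2HSV)
m=(hsv[...,1]>60)&(z>46)&(z<62)&(abs(V[...,0])<45)&(V[...,1]>75)&(V[...,1]<160)
print("\nheel",m.sum(),cv2.minAreaRect(V[m].astype(np.float32)) if m.any() else 0)
u,v=map(int,proj(d,(590,0,40)));cv2.imwrite("pics/s3.png",cv2.resize(d["color"][v-50:v+40,u-60:u+60],(800,600),interpolation=2))
E
```

```text
8.3 [674.34864973 -47.18537623 172.82237735] [ 0.45810171 -0.97716712  0.08232113]
cam z 34.702310099032154
0.1 73 57.4 | 0.3 70 57.8 | 0.5 68 55.7 | 0.7 20 49.8 | 0.9 18 28.4 | 1.1 22 29.5 | 1.3 22 32.8 | 1.5 35 34.1 | 1.7 35 38.1 | 1.9 38 39.1 | 2.1 47 41.5 | 2.3 42 41.5 | 2.5 38 41.4 | 2.7 24 32.7 | 2.9 16 28.3 | 3.1 14 28.2 | 3.3 14 27.3 | 3.5 10 27.7 | 3.7 14 27.1 | 3.9 8 27.3 | 4.1 10 26.7 | 4.3 6 27.5 | 4.5 0 0 | 4.7 0 0 | 4.9 0 0 | 5.1 2 26.4 | 5.3 14 28.0 | 5.5 17 28.5 | 5.7 46 56.6 | 5.9 73 57.2 | 6.1 66 58.6 | 6.3 32 58.3 | 
heel 207 ((-0.14266204833984375, 123.31832885742188), (47.71474075317383, 72.92108917236328), 1.7743505239486694)
```

View pics/s3.png

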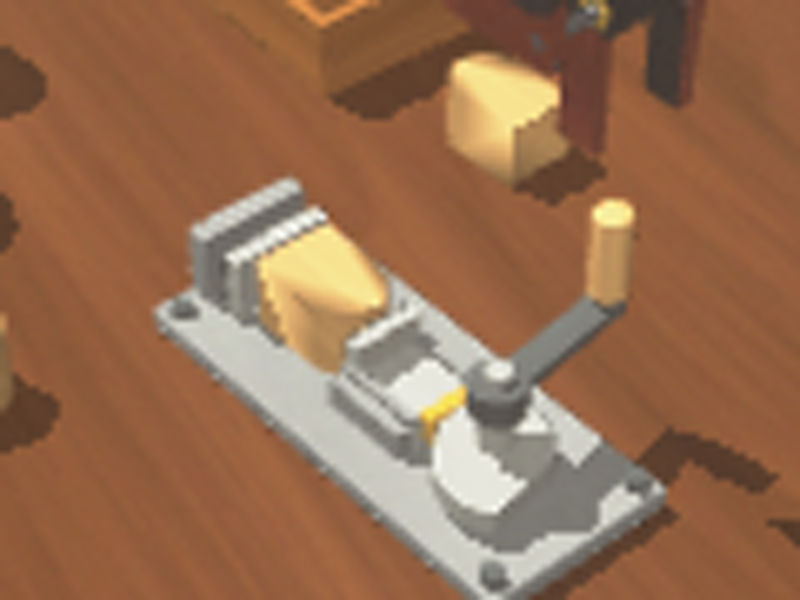

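The heel stands upright on the bed at (320,290), breast to the fence, in line, centred at vice (0,~121). It is not squeezed. The cam edge puts the foot of the rise about 1.03 rad ahead and mid-dwell about 2.37 rad ahead. Next I'll descend over the handle and grip it.

Emit:
{"method": "servo_tool", "body": {"steps": [[[-0.002, -0.0007, -0.015], [0, 0, 0], 0], [[0, 0, -0.018], [0, 0, 0], 0], [[0, 0, -0.018], [0, 0, 0], 0], [[0, 0, -0.015], [0, 0, 0], 0], [[0, 0, -0.012], [0, 0, 0], 0], [[0, 0, -0.01], [0, 0, 0], 0], [[0, 0, 0], [0, 0, 0], 0], [[0, 0, 0], [0, 0, 0], 0]]}}

```text
t: 9.02
ee_pos: [671.9, -48.5, 83.9]
orientation: [-1.997, -2.425, 0.001]
ft_force: [0.5, -0.8, 1.0]
width: 44.1
grasp_force: 0.0
```

Emit:
{"method": "servo_tool", "body": {"steps": [[[0, 0, 0], [0, 0, 0], -1], [[0, 0, 0], [0, 0, 0], -1], [[0, 0, 0], [0, 0, 0], -1], [[0, 0, 0], [0, 0, 0], -1], [[0, 0, 0], [0, 0, 0], -1], [[0, 0, 0], [0, 0, 0], -1], [[0, 0, 0], [0, 0, 0], -1], [[0, 0, 0], [0, 0, 0], -1]]}}

```text
t: 9.68
ee_pos: [671.4, -49.1, 84.8]
orientation: [-1.997, -2.424, 0.001]
ft_force: [-3.3, -0.9, 5.4]
width: 19.5
grasp_force: 30.0
```

```bash
python3 -c "
import numpy as np
t=0.344-np.arange(0,2.66,.04);p=79.5*np.stack([np.cos(t),np.sin(t)],1);p=(p-p[0]).round(1);d=np.diff(p,axis=0).round(1)/1000
for i in range(0,len(d),8): print(round(.04*i,2),[x.round(4).tolist() for x in d[i:i+8]])
"
```

```text
0.0 [[0.001, -0.003], [0.0009, -0.0031], [0.0008, -0.0031], [0.0006, -0.0031], [0.0005, -0.0031], [0.0004, -0.0032], [0.0003, -0.0031], [0.0001, -0.0032]]
0.32 [[0.0, -0.0032], [-0.0001, -0.0032], [-0.0002, -0.0031], [-0.0004, -0.0032], [-0.0005, -0.0031], [-0.0006, -0.0032], [-0.0007, -0.003], [-0.0009, -0.0031]]
0.64 [[-0.001, -0.003], [-0.0011, -0.003], [-0.0012, -0.0029], [-0.0014, -0.0029], [-0.0014, -0.0028], [-0.0016, -0.0028], [-0.0017, -0.0027], [-0.0018, -0.0026]]
0.96 [[-0.0018, -0.0026], [-0.002, -0.0025], [-0.0021, -0.0024], [-0.0022, -0.0023], [-0.0023, -0.0022], [-0.0023, -0.0022], [-0.0025, -0.002], [-0.0025, -0.0019]]
1.28 [[-0.0026, -0.0019], [-0.0027, -0.0017], [-0.0027, -0.0016], [-0.0028, -0.0015], [-0.0029, -0.0014], [-0.0029, -0.0013], [-0.0029, -0.0012], [-0.003, -0.001]]
1.6 [[-0.0031, -0.0009], [-0.003, -0.0008], [-0.0032, -0.0007], [-0.0031, -0.0006], [-0.0031, -0.0004], [-0.0032, -0.0003], [-0.0032, -0.0002], [-0.0032, 0.0]]
1.92 [[-0.0031, 0.0001], [-0.0032, 0.0002], [-0.0032, 0.0003], [-0.0031, 0.0005], [-0.0031, 0.0006], [-0.0031, 0.0007], [-0.0031, 0.0008], [-0.003, 0.001]]
2.24 [[-0.003, 0.001], [-0.003, 0.0012], [-0.0029, 0.0013], [-0.0028, 0.0015], [-0.0028, 0.0015], [-0.0027, 0.0017], [-0.0027, 0.0017], [-0.0026, 0.0019]]
2.56 [[-0.0025, 0.0019], [-0.0024, 0.0021]]
```

Emit:
{"method": "servo_tool", "body": {"steps": [[[0.001, -0.003, 0], [0, 0, 0], -1], [[0.0009, -0.0031, 0], [0, 0, 0], -1], [[0.0008, -0.0031, 0], [0, 0, 0], -1], [[0.0006, -0.0031, 0], [0, 0, 0], -1], [[0.0005, -0.0031, 0], [0, 0, 0], -1], [[0.0004, -0.0032, 0], [0, 0, 0], -1], [[0.0003, -0.0031, 0], [0, 0, 0], -1], [[0.0001, -0.0032, 0], [0, 0, 0], -1]]}}

```text
t: 10.35
ee_pos: [675.6, -73.6, 84.8]
orientation: [-1.997, -2.423, 0.001]
ft_force: [-6.1, 1.8, 7.3]
width: 19.1
grasp_force: 30.0
```

Emit:
{"method": "servo_tool", "body": {"steps": [[[-0.0006, -0.0032, 0], [0, 0, 0], -1], [[-0.0007, -0.0032, 0], [0, 0, 0], -1], [[-0.0002, -0.0031, 0], [0, 0, 0], -1], [[-0.0004, -0.0032, 0], [0, 0, 0], -1], [[-0.0005, -0.0031, 0], [0, 0, 0], -1], [[-0.0006, -0.0032, 0], [0, 0, 0], -1], [[-0.0007, -0.003, 0], [0, 0, 0], -1], [[-0.0009, -0.0031, 0], [0, 0, 0], -1]]}}

```text
t: 11.02
ee_pos: [671.9, -98.7, 84.8]
orientation: [-1.998, -2.425, -0.001]
ft_force: [-2.4, 3.4, 6.1]
width: 19.5
grasp_force: 30.0
```

Emit:
{"method": "servo_tool", "body": {"steps": [[[-0.001, -0.003, 0], [0, 0, 0], -1], [[-0.0011, -0.003, 0], [0, 0, 0], -1], [[-0.0012, -0.0029, 0], [0, 0, 0], -1], [[-0.0014, -0.0029, 0], [0, 0, 0], -1], [[-0.0014, -0.0028, 0], [0, 0, 0], -1], [[-0.0016, -0.0028, 0], [0, 0, 0], -1], [[-0.0017, -0.0027, 0], [0, 0, 0], -1], [[-0.0018, -0.0026, 0], [0, 0, 0], -1]]}}

```text
t: 11.68
ee_pos: [660.8, -121.1, 84.8]
orientation: [-1.998, -2.425, -0.001]
ft_force: [-2.5, 3.3, 5.9]
width: 19.4
grasp_force: 30.0
```

Emit:
{"method": "servo_tool", "body": {"steps": [[[-0.0018, -0.0026, 0], [0, 0, 0], -1], [[-0.002, -0.0025, 0], [0, 0, 0], -1], [[-0.0021, -0.0024, 0], [0, 0, 0], -1], [[-0.0022, -0.0023, 0], [0, 0, 0], -1], [[-0.0023, -0.0022, 0], [0, 0, 0], -1], [[-0.0023, -0.0022, 0], [0, 0, 0], -1], [[-0.0025, -0.002, 0], [0, 0, 0], -1], [[-0.0025, -0.0019, 0], [0, 0, 0], -1]]}}

```text
t: 12.35
ee_pos: [643.4, -139.0, 84.8]
orientation: [1.998, 2.424, 0.002]
ft_force: [-1.3, 5.6, 5.4]
width: 19.4
grasp_force: 30.0
```

Emit:
{"method": "servo_tool", "body": {"steps": [[[-0.0026, -0.0019, 0], [0, 0, 0], -1], [[-0.0027, -0.0017, 0], [0, 0, 0], -1], [[-0.0027, -0.0016, 0], [0, 0, 0], -1], [[-0.0028, -0.0015, 0], [0, 0, 0], -1], [[-0.0029, -0.0014, 0], [0, 0, 0], -1], [[-0.0029, -0.0013, 0], [0, 0, 0], -1], [[-0.0029, -0.0012, 0], [0, 0, 0], -1], [[-0.003, -0.001, 0], [0, 0, 0], -1]]}}

```text
t: 13.02
ee_pos: [621.9, -150.6, 84.9]
orientation: [1.997, 2.423, 0.004]
ft_force: [5.5, 6.4, 1.2]
width: 19.2
grasp_force: 30.0
```

```bash
python3 - <<'E'
from h import *
s=sensors.get_obs();print(s["t"],s["ee_pos"],s["ft_force"])
d=grab("side")
u,v=map(int,proj(d,(590,0,40)));cv2.imwrite("pics/s4.png",cv2.resize(d["color"][v-50:v+40,u-60:u+60],(800,600),interpolation=2))
E
```

```text
13.0167 [ 621.94160864 -150.61284294   84.85635977] [5.48800471 6.44561299 1.21938774]
```

View pics/s4.png

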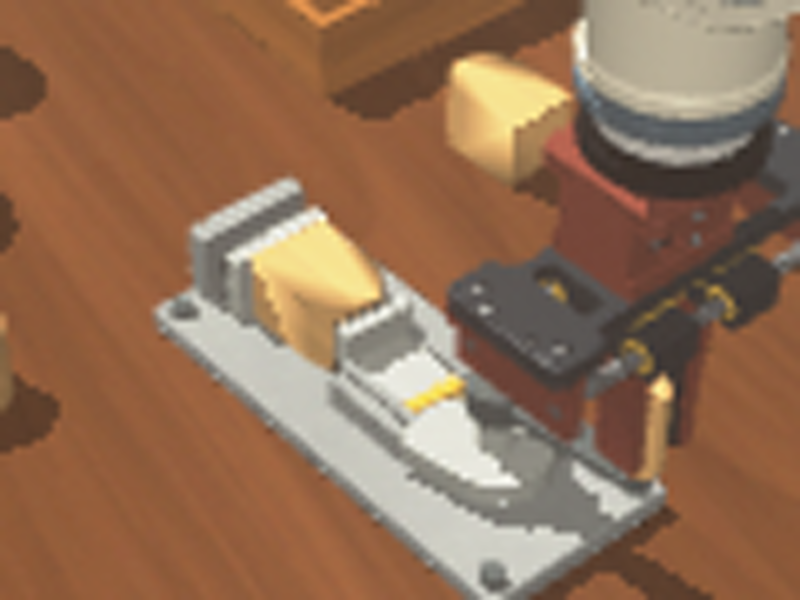

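The follower nose at (435,395) is now pushed forward, and the heel at (315,290) touches the fence and stays square. The tangential force is rising to about 6 N. I'll go on more slowly.

Emit:
{"method": "servo_tool", "body": {"steps": [[[-0.0031, -0.0005, 0], [0, 0, 0], -1], [[-0.003, -0.0004, 0], [0, 0, 0], -1], [[-0.0032, -0.0005, 0], [0, 0, 0], -1], [[-0.0031, -0.0006, 0], [0, 0, 0], -1], [[-0.0031, -0.0004, 0], [0, 0, 0], -1], [[-0.0032, -0.0003, 0], [0, 0, 0], -1], [[-0.0032, -0.0002, 0], [0, 0, 0], -1], [[0, 0, 0], [0, 0, 0], -1]]}}

```text
t: 13.73
ee_pos: [602.1, -154.8, 84.9]
orientation: [1.993, 2.419, 0.006]
ft_force: [9.1, 0.7, -3.9]
width: 19.5
grasp_force: 30.0
```

Emit:
{"method": "servo_tool", "body": {"steps": [[[-0.0032, 0, 0], [0, 0, 0], -1], [[-0.0031, 0.0001, 0], [0, 0, 0], -1], [[-0.0032, 0.0002, 0], [0, 0, 0], -1], [[-0.0016, 0.0002, 0], [0, 0, 0], -1], [[0, 0, 0], [0, 0, 0], -1], [[0, 0, 0], [0, 0, 0], -1], [[0, 0, 0], [0, 0, 0], -1], [[0, 0, 0], [0, 0, 0], -1]]}}

```text
t: 14.4
ee_pos: [591.1, -154.9, 84.9]
orientation: [1.993, 2.419, 0.005]
ft_force: [9.7, -2.5, -2.8]
width: 19.9
grasp_force: 30.0
```

Emit:
{"method": "servo_tool", "body": {"steps": [[[-0.0016, 0.0002, 0], [0, 0, 0], -1], [[-0.0032, 0.0003, 0], [0, 0, 0], -1], [[-0.0031, 0.0003, 0], [0, 0, 0], -1], [[-0.0015, 0.0002, 0], [0, 0, 0], -1], [[0, 0, 0], [0, 0, 0], -1], [[0, 0, 0], [0, 0, 0], -1], [[0, 0, 0], [0, 0, 0], -1], [[0, 0, 0], [0, 0, 0], -1]]}}

```text
t: 15.07
ee_pos: [580.6, -153.7, 84.9]
orientation: [1.994, 2.421, 0.003]
ft_force: [4.7, -1.7, -0.5]
width: 19.5
grasp_force: 30.0
```

Emit:
{"method": "servo_tool", "body": {"steps": [[[-0.0015, 0.0003, 0], [0, 0, 0], -1], [[-0.0015, 0.0003, 0], [0, 0, 0], -1], [[-0.0015, 0.0003, 0], [0, 0, 0], -1], [[-0.0015, 0.0004, 0], [0, 0, 0], -1], [[0, 0, 0], [0, 0, 0], -1], [[0, 0, 0], [0, 0, 0], -1], [[0, 0, 0], [0, 0, 0], -1], [[0, 0, 0], [0, 0, 0], -1]]}}

```text
t: 15.73
ee_pos: [573.7, -152.1, 84.8]
orientation: [1.995, 2.422, 0.002]
ft_force: [5.1, -1.4, 1.2]
width: 19.7
grasp_force: 30.0
```

Emit:
{"method": "servo_tool", "body": {"steps": [[[-0.0015, 0.0004, 0], [0, 0, 0], -1], [[-0.0015, 0.0004, 0], [0, 0, 0], -1], [[-0.0014, 0.0005, 0], [0, 0, 0], -1], [[0, 0, 0], [0, 0, 0], -1], [[0, 0, 0], [0, 0, 0], -1], [[0, 0, 0], [0, 0, 0], -1], [[0, 0, 0], [0, 0, 0], -1], [[0, 0, 0], [0, 0, 0], -1]]}}

```text
t: 16.4
ee_pos: [568.2, -150.4, 84.7]
orientation: [1.997, 2.424, 0.0]
ft_force: [2.2, -2.7, 5.0]
width: 19.2
grasp_force: 30.0
```

```bash
python3 - <<'E'
from h import *
s=sensors.get_obs();print(s["t"],s["ee_pos"],s["ft_force"])
d=grab("side")
u,v=map(int,proj(d,(590,0,40)));cv2.imwrite("pics/s5.png",cv2.resize(d["color"][v-50:v+40,u-60:u+60],(800,600),interpolation=2))
E
```

```text
16.4 [ 568.17679041 -150.40304579   84.7106474 ] [ 2.1997426  -2.74202691  4.99527846]
```

View pics/s5.png

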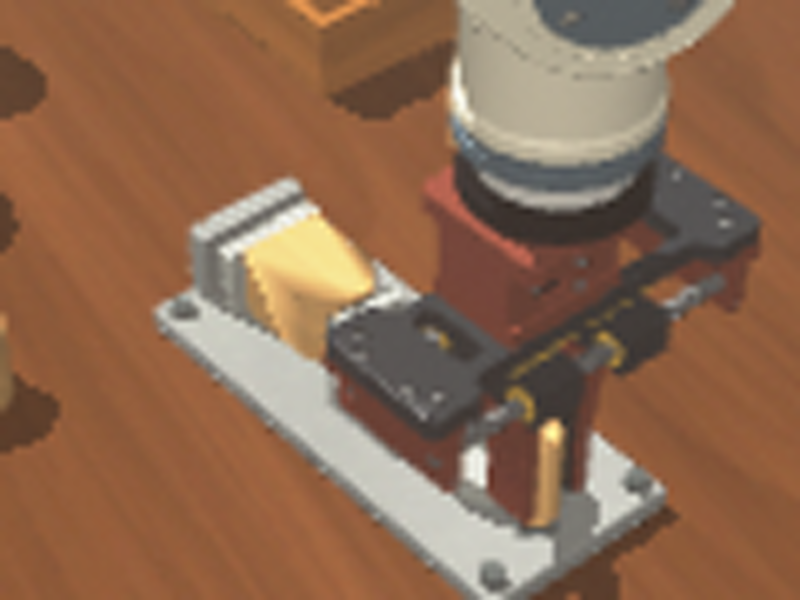

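The fence has given way (plates nearly touching near (245,235)) and the heel is clamped square. The tangential resistance is down to about 3 N at 2.28 rad, which is friction only, so the dwell has begun. I'll move a little further to its middle.

Emit:
{"method": "servo_tool", "body": {"steps": [[[-0.0014, 0.0005, 0], [0, 0, 0], -1], [[-0.0014, 0.0006, 0], [0, 0, 0], -1], [[-0.0014, 0.0006, 0], [0, 0, 0], -1], [[-0.0014, 0.0006, 0], [0, 0, 0], -1], [[0, 0, 0], [0, 0, 0], -1], [[0, 0, 0], [0, 0, 0], -1], [[0, 0, 0], [0, 0, 0], -1], [[0, 0, 0], [0, 0, 0], -1]]}}

```text
t: 17.12
ee_pos: [561.9, -147.8, 84.6]
orientation: [1.998, 2.425, -0.0]
ft_force: [0.4, -1.3, 8.5]
width: 19.1
grasp_force: 30.0
```

Resistance is about 1 N at 2.36 rad, which is mid-dwell. I'll release and lift clear.

Emit:
{"method": "servo_tool", "body": {"steps": [[[0, 0, 0], [0, 0, 0], 0], [[0, 0, 0], [0, 0, 0], 0], [[0, 0, 0], [0, 0, 0], 0], [[0, 0, 0], [0, 0, 0], 0], [[0, 0, 0], [0, 0, 0], 0], [[0, 0, 0], [0, 0, 0], 0], [[0, 0, 0.01], [0, 0, 0], 0], [[0, 0, 0.015], [0, 0, 0], 0]]}}

```text
t: 17.78
ee_pos: [560.9, -147.4, 108.6]
orientation: [-1.996, -2.422, 0.002]
ft_force: [0.5, 0.0, -0.7]
width: 44.0
grasp_force: 0.0
```

Emit:
{"method": "servo_tool", "body": {"steps": [[[0, 0, 0.02], [0, 0, 0], 0], [[0, 0, 0.025], [0, 0, 0], 0], [[0, 0, 0.03], [0, 0, 0], 0], [[0, -0.02, 0.03], [0, 0, 0], 0], [[0, -0.035, 0.02], [0, 0, 0], 0], [[0, -0.035, 0], [0, 0, 0], 0], [[0, -0.035, 0], [0, 0, 0], 0], [[0, -0.02, 0], [0, 0, 0], 0]]}}

```text
t: 18.45
ee_pos: [562.1, -295.9, 236.0]
orientation: [1.997, 2.421, -0.0]
ft_force: [0.9, -0.1, -0.2]
width: 44.0
grasp_force: 0.0
```

Emit:
{"method": "servo_tool", "body": {"steps": [[[0, -0.035, 0], [0, 0, 0], 0], [[0, -0.035, 0], [0, 0, 0], 0], [[0, -0.035, 0], [0, 0, 0], 0], [[0, -0.02, 0], [0, 0, 0], 0], [[0, 0, 0], [0, 0, 0], 0], [[0, 0, 0], [0, 0, 0], 0], [[0, 0, 0], [0, 0, 0], 0], [[0, 0, 0], [0, 0, 0], 0]]}}

```text
t: 19.12
ee_pos: [562.1, -416.3, 234.4]
orientation: [-1.996, -2.425, -0.0]
ft_force: [-0.6, -0.7, 0.3]
width: 43.8
grasp_force: 0.0
```

```bash
python3 - <<'E'
from h import *
s=sensors.get_obs();print(s["t"],s["ee_pos"],s["ft_force"])
d=grab("top");P=cloud(d);V=vice(P);z=P[...,2];hsv=cv2.cvtColor(d["color"],cv2.COLOR_BGR2HSV)
m=(hsv[...,1]>60)&(z>46)&(z<64)&(abs(V[...,0])<45)&(V[...,1]>85)&(V[...,1]<175)
print("heel",m.sum(),cv2.minAreaRect(V[m].astype(np.float32)) if m.any() else 0)
m=(z>105)&(z<140)&(np.hypot(V[...,0],V[...,1])<110)&(np.hypot(V[...,0],V[...,1])>60)
if m.any(): print("handle",m.sum(),V[m].mean(0),np.arctan2(*V[m].mean(0)[::-1]))
u,v=map(int,proj(d,(590,0,40)));cv2.imwrite("pics/t6.png",cv2.resize(d["color"][v-45:v+45,u-60:u+60],(800,600),interpolation=2))
E
```

```text
19.1167 [ 562.10947786 -416.30688543  234.41410697] [-0.55431037 -0.69694839  0.25735935]
heel 210 ((2.3142833709716797, 129.85943603515625), (60.79533004760742, 43.471900939941406), 89.44953918457031)
handle 57 [-46.65137737 -63.46063248] -2.204708039477107
```

View pics/t6.png

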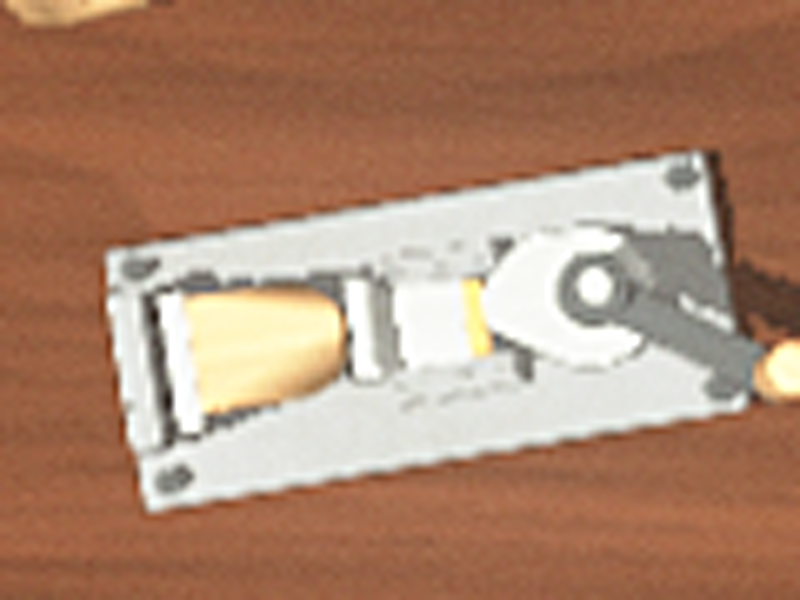

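The heel at (265,350) stays clamped square against the pushed-back fence at (180,350). The cam lobe's tip is on the brass nose at (487,315), and the crank is at rest with its handle at (785,370). Handing in.

```bash
python3 -c "
from workcell import close_job
print(close_job())"
```

```text
the job is handed in; nothing more can be done
None
```

The heel is clamped square against the fence about 2 mm off centre, the crank was released mid-dwell and has stayed put, and I handed the job in at about 19 s; no verdict came back.

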